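# Load guard cartridge and column into the sloping column holder

### The arm

A 6-joint arm with a two-finger parallel gripper is mounted at the origin on the work surface. World frame = base frame: x ahead of the robot, y to its left, z up, the work surface at z = 0. Lengths are in m, angles in degrees, forces in N, time in s.
With the tool pointing down it reaches from about 0.25 to 0.725 m from the base axis. Payload 9.7 kg.
Tool frame: the origin (TCP) lies at the very end of the fingers, on their centre line; the grasp point (between the pads) lies 19 mm behind it; z points along the fingers, y is the direction in which the jaws open and shut (so a half turn about z gives the same grasp; the last joint's range is limited). The gripper opens to 85 mm and grips with 20 to 120 N. Pads are 22 mm wide; open, the fingers measure 114 mm over their backs; the gripper's body (76 mm by 85 mm) begins 54 mm behind the grasp point. The pads swing forward as they close: fully open they stand 13 mm farther back than shut.
Start: joints at [-68.984, 4.979, 10.078, 95.1, 0, 90], TCP at [0.197, -0.513, 0.231] pointing down, gripper open.
Joint ranges: [-179.16, 179.16], [-48.56, 103.87], [-65.8, 70.77], [-126.05, 130.52], [-82.76, 87.17], [-180, 180]. Speed limits (degrees/s): [127.2, 127.2, 147.25, 180, 180, 180].

### API

Orientations are given as [roll, pitch, yaw] about the fixed x, y, z axes, in that order (R = Rz(yaw) Ry(pitch) Rx(roll)).
In Python, from workcell import bot gives the robot as it stands.
- The arm moves only by the shell command python3 -m pendant 'ROWS' [FORCE]. ROWS is JSON, a list that holds one entry, the list of rows, each a list of 7 numbers: the shift along the tool's x, y, z in cm, then the turn, a rotation vector about the tool's x, y, z in rad, then the opening in per cent of the stroke, from 0 (shut) to 100 (fully open). In form: [[[dx, dy, dz, ax, ay, az, gripper], ...]]. A call has 1 to 5 rows; each row shifts and turns the pose as measured when the row begins, along the tool's axes as they then stand; what a row does not reach is not made up. A row lasts 1/12 s, in which the tool goes at most 41.7 mm and 7.16 degrees, less where a joint would pass 70% of its speed; a pose out of reach is approached as far as the arm can. A call with a gripper value outside its range is refused whole. The fingers move at their own pace and stop on an object; FORCE is the grip in N (left out, the last holds). Time passes only in rows, so rows that do not move let the fingers close. It gives the time, the measured TCP pose, the force and the opening at its end, in the units of the state.
- bot.get_obs(): the state, without advancing time (a new reading comes with each control period).
- bot.camera(name): name is "scene" or "top"; returns the picture (480x640x3 uint8, red, green, blue); there is no depth.
- bot.get_calibration(name): a dict with "intrinsics" (3x3 intrinsics, pixels), "pose" (4x4, takes a point from camera to world coordinates). Camera axes: x right, y down, z forward; pixel columns grow to the right and rows downward; lengths in m; the calibration is good to about 2 mm. A picture is of the moment at which its call begins. get_calibration takes no time and is no camera call.
- bot.job_done(): hands the job in, once; it reports no verdict.
Trained networks look in the newest picture that a camera, given by its name, has taken for a name from the list of things; names that differ only in an ending like _2 or _b are one class to them, and where a whole thing is asked for, a point or a joint stands for the part that bears it (a point fixed in the world has none). Each returns a list of dicts, best first, with "confidence" (0 to 1); they miss things now and then, are a little off and sometimes report something else, mostly with a low value. They report only what shows in the picture. A call takes as long as a camera call. They do not tell look-alikes from the thing itself.
- bot.masks_of(camera, thing): "pixels" (480x640 bool, what is visible of it) and "extent" ([left, top, right, bottom] in pixels, round what is visible of it).
- bot.mark_of(camera, thing): "uv" ([column, row] in pixels: a listed point, or the origin of a listed thing).
The state is a dict: "time": time; "q": joint angles; "qd": joint speeds; "joint_efforts": joint torques, N m; "ee_pos": TCP position; "tcp_rot": TCP orientation; "wrist_force": force on the tool from outside, world axes, zero at the start; "torque": the same for the moment, N m; "opening": finger opening in m.
Only numpy, scipy, OpenCV 4.12 (cv2) and the standard library are available. Lean on these libraries where they do the work, as an engineer would, in place of code of your own. Each camera call takes 0.05 s, during which the arm holds its last target. There are 200 camera calls.

### The job

Load the sloping column holder: first lay the green guard cartridge in the groove, right down against the end stop at the low end, then lay the white column in the groove above it, with its lower end up against the guard. Bring each one down in line with the slope and let it settle in the groove while you still hold it, then let go; do not drop it in. Leave the yellow used cartridge and the loose things on the bench where they are.

Things in the scene. Friction and masses are not known exactly. Their poses are not given: they have to be found in the camera images.
- rail: Fixed aluminium V groove, 195 mm long, rising at 30 degrees. Origin: on the axis of a seated 40 mm cartridge, at the end stop's face, 80 mm above the bench. x: up the slope along the groove; y: level across it; z: square out of it (30 degrees from vertical). Seated cartridges have y = z = 0; centres at x = 38 (guard) and 141 mm (column). Do not count on them sliding down by themselves.
- rail_mid (a point): Point on the seated cartridges' axis line, 100 mm up the groove from the end stop (axes as rail). The V walls are 34 mm wide over all, narrower than the cartridges, and end 13 mm below this line, so fingers pass down on both sides; a 12 mm wide spine lies under them. The red end stop plate is 36 mm wide, 8 mm thick and reaches 8 mm above the line.
- stand: Grey stand that carries the groove, fixed: base plate 260 x 100 x 12 mm, two thin legs under the groove. Origin under the plate's centre, straight below rail_mid; x is level, towards the groove's high end.
- guard: Guard cartridge to load first: green cylinder with black end bands, 40 mm diameter, 76 mm long, about 0.12 kg, same at both ends. Origin at its centre, x along its axis. Starts lying level with its axis 45 mm above the bench in a grey plastic nest (fixed, 90 x 56 mm foot, 8 mm thick) with two V ribs 34 mm wide over all that end 13 mm below the cartridge's axis.
- column: Column to load second: white cylinder with blue end bands, 40 mm diameter, 130 mm long, about 0.25 kg, same at both ends. Origin at its centre, x along its axis. Starts lying level with its axis 45 mm above the bench, in a nest like the guard's.
- used: Used cartridge to leave alone: yellow cylinder with black end bands, size of the guard. Origin at its centre, x along its axis. Lies in a third nest of the same kind.
- dish: Loose steel dish, 52 mm across, 14 mm high, origin under its centre. Leave alone.
- collar: Loose brass collar, 36 mm across, 14 mm high, origin under its centre. Leave alone.
- bottle: Loose amber bottle with blue cap, 70 mm across, 130 mm high, origin under its centre. Leave alone.
- beaker: Loose clear beaker, 70 mm across, 60 mm high, origin under its centre. Leave alone.
- wrench: Loose steel wrench, 170 mm long, lying flat. Leave alone.
Not all that is in view belongs to the job. There is more than one size of the guard; the one meant has the size given above. There is more than one size of the column; the one meant has the size given above.

How it is judged:
By the outcome, as a careful person would: the job done as asked, in the order asked, and still so for the second after the job is handed in, with the robot touching nothing.
It also fails if it takes over 58 s, if anything falls off the work surface, if the arm or the gripper's body presses on something with over 40 N, if the wrist force passes 120 N, or if a joint passes its speed limit or range.

## Working session

There is one attempt and no reset: what is moved stays moved. The work goes in short steps, Python scripts to look and compute and a shell command to move; the robot and the scene stay as the last step left them, time stands still between calls to the robot, and variables do not carry over. Pictures are saved under pics/ and viewed, about 8 in all and at most 12, crops included, and the job is handed in when it is done.

```bash
mkdir -p pics; ls; python3 - <<'E'
from workcell import bot
import cv2, numpy as np
np.set_printoptions(precision=4,suppress=True)
for c in("scene","top"):
    im=bot.camera(c); cv2.imwrite(f"pics/{c}0.png",im[:,:,::-1])
    k=bot.get_calibration(c); print(c,k["intrinsics"],k["pose"])
    for t in("guard","column","used","rail_mid","rail","stand"):
        print(t,[(np.round(m["uv"],1).tolist(),round(m["confidence"],2)) for m in bot.mark_of(c,t)])
print(bot.get_obs())
E
```

```text
pics
scene [[548.001    0.     316.7169]
 [  0.     548.001  233.6771]
 [  0.       0.       1.    ]] [[-0.8887  0.3454 -0.3014  0.9322]
 [ 0.4584  0.6726 -0.5809  0.7528]
 [ 0.0021 -0.6544 -0.7561  1.1028]
 [ 0.      0.      0.      1.    ]]
guard [([326.5, 317.9], 0.79), ([265.3, 328.0], 0.66)]
column [([416.5, 270.6], 0.95), ([362.7, 280.3], 0.93)]
used [([387.4, 374.7], 0.58)]
rail_mid [([265.2, 180.2], 0.82)]
rail [([275.1, 217.0], 0.71), ([326.4, 315.7], 0.28)]
stand [([266.6, 214.1], 0.98)]
top [[454.2226   0.     328.5056]
 [  0.     454.2226 237.0644]
 [  0.       0.       1.    ]] [[-0.1089 -0.973   0.2033  0.3037]
 [-0.994   0.1073 -0.0192 -0.0151]
 [-0.0031 -0.2042 -0.9789  1.161 ]
 [ 0.      0.      0.      1.    ]]
guard [([242.5, 218.8], 0.86), ([261.5, 174.6], 0.6), ([213.7, 244.9], 0.28)]
column [([266.6, 265.0], 0.94), ([265.4, 322.5], 0.85)]
used [([170.0, 248.6], 0.57)]
rail_mid [([400.0, 203.6], 0.95)]
rail [([363.2, 205.7], 0.6)]
stand [([393.8, 218.5], 0.63)]
{'time': 0.7, 'q': array([-68.9847,   4.9769,  10.0793,  95.0999,  -0.0016,  90.    ]), 'qd': array([ 0.0072, -0.1248,  0.0213, -0.0166, -0.0224,  0.0253]), 'joint_efforts': array([ -0.0023, -51.9952,  46.4795,   0.0007,  -0.    ,   0.    ]), 'ee_pos': array([ 0.1972, -0.5134,  0.2313]), 'tcp_rot': array([179.9976,   0.0016,  21.0154]), 'wrist_force': array([0.27  , 0.1116, 0.0759]), 'torque': array([-0.0635, -0.0362,  0.0019]), 'opening': 0.08530072327510263}
```

View pics/scene0.png

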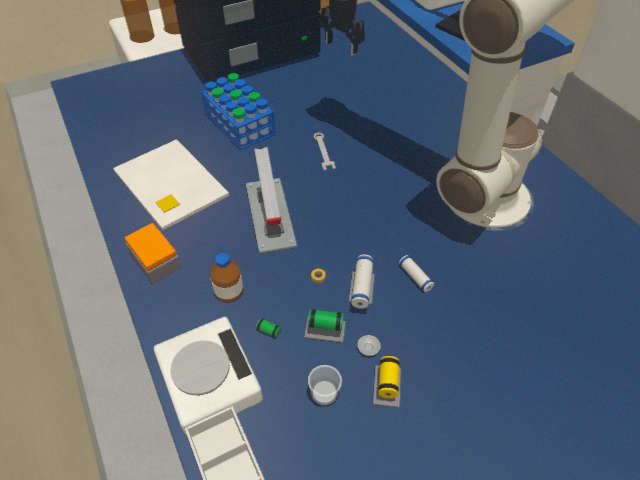

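View pics/top0.png

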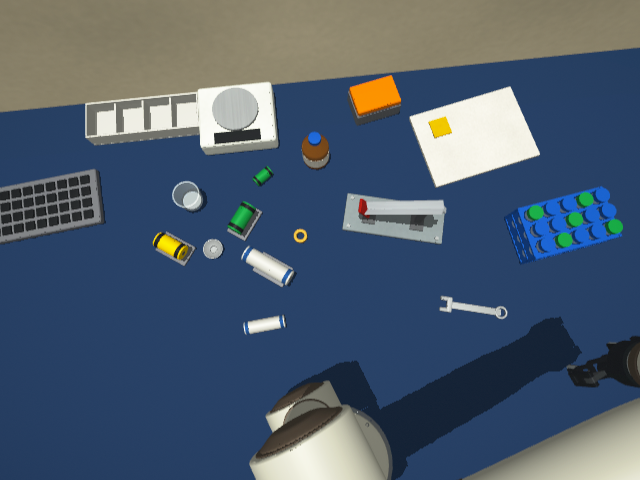

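The green cylinders in the top picture are at (242,218), large and in a nest, and (262,175), small and loose. The white ones are at (268,265), large and in a nest, and (265,323), small and loose. The nested pair match the described starts. The yellow used one is at (170,247), and the rail has its red stop at (363,207) and rises to the right. Next I'll fit the given sizes to the masks and check that with an enlarged overlay.

```bash
cat > h.py <<'E'
from workcell import bot
import cv2, numpy as np
from scipy.optimize import minimize, least_squares
from scipy.spatial.transform import Rotation as Ro
np.set_printoptions(precision=4,suppress=True)
CAL={c:bot.get_calibration(c) for c in("scene","top")}
def proj(c,P):
    T=np.linalg.inv(CAL[c]["pose"]); p=(T[:3,:3]@np.asarray(P).T).T+T[:3,3]
    q=(CAL[c]["intrinsics"]@p.T).T; return q[:,:2]/q[:,2:]
def ray(c,uv,z):
    k=CAL[c]; d=k["pose"][:3,:3]@np.linalg.inv(k["intrinsics"])@[uv[0],uv[1],1]; o=k["pose"][:3,3]
    return o+d*(z-o[2])/d[2]
def cyl(L,r=.02):
    a=np.linspace(0,2*np.pi,40); return np.array([[s*L/2,r*np.cos(t),r*np.sin(t)] for s in(-1,1) for t in a])
def box(x,y,z): return np.array([[i,j,k] for i in x for j in y for k in z])
def sil(c,parts,S=4):
    m=np.zeros((480*1,640),np.uint8)
    for P in parts:
        h=cv2.convexHull(proj(c,P).astype(np.float32)); cv2.fillConvexPoly(m,np.round(h*16).astype(np.int32),1,shift=4)
    return m>0
def railparts(x,y,yaw,mode="all"):
    # x,y: rail_mid horizontal position, yaw of uphill direction
    Rz=Ro.from_euler("z",yaw).as_matrix(); R=Rz@Ro.from_euler("y",-np.pi/6).as_matrix(); m=np.array([x,y,.13])
    plate=(Rz@box((-.13,.13),(-.05,.05),(0,.012)).T).T+[x,y,0]
    gr=(R@box((-.1,.095),(-.017,.017),(-.028,-.013)).T).T+m
    st=(R@box((-.108,-.1),(-.018,.018),(-.03,.008)).T).T+m
    return {"plate":plate,"gr":gr,"st":st}
def cylparts(x,y,yaw,L,z=.045):
    return [(Ro.from_euler("z",yaw).as_matrix()@cyl(L).T).T+[x,y,z]]
def iou(a,b): return (a&b).sum()/max((a|b).sum(),1)
def fit(f,x0,masks):
    cost=lambda p:-np.mean([iou(cv2.GaussianBlur(f(c,p).astype(np.uint8),(1,1),0)>0,m) for c,m in masks.items()])
    best=None
    for dy in np.radians([0,-20,20]):
        s0=np.array(x0)+[0,0,dy]; sim=np.vstack([s0]+[s0+d for d in np.diag([.01,.01,.15])])
        r=minimize(cost,s0,method="Nelder-Mead",options=dict(initial_simplex=sim,xatol=1e-4,fatol=1e-4))
        if best is None or r.fun<best.fun: best=r
    return best.x,-best.fun
E
cat > a.py <<'E'
from h import *
im={c:bot.camera(c) for c in CAL}
near={"guard":((242.5,218.8),(326.5,318)),"column":((268,265),(362.7,280))}
res={}
for t,L in(("guard",.076),("column",.13)):
    mk={}
    for c,uv in zip(("top","scene"),near[t]):
        ms=bot.masks_of(c,t); print(t,c,[(round(m["confidence"],2),np.round(m["extent"])) for m in ms])
        m=min(ms,key=lambda m:np.hypot(*(np.array(np.nonzero(m["pixels"])).mean(1)[::-1]-uv))); mk[c]=m["pixels"]
    p=ray("top",near[t][0],.045)[:2]; print("ray top/scene",p,ray("scene",near[t][1],.045)[:2])
    ys,xs=np.nonzero(mk["top"]); w=np.array([ray("top",(u,v),.05)[:2] for u,v in zip(xs,ys)]); e=np.linalg.svd(w-w.mean(0),full_matrices=0)[2][0]
    y0=np.arctan2(e[1],e[0])
    for cs in(("top",),("scene",),("top","scene")):
        x,s=fit(lambda c,q:sil(c,cylparts(*q,L)),[*p,y0],{c:mk[c] for c in cs}); print(t,cs,x[:2],np.degrees(x[2]),s)
    res[t]=x
mk={}
for c in CAL:
    m=np.zeros((480,640),bool)
    for t in("stand","rail"):
        b=bot.masks_of(c,t); print(t,c,[(round(q["confidence"],2),np.round(q["extent"]))for q in b])
        if b:m|=b[0]["pixels"]
    mk[c]=m
for c in CAL: print("mid",c,ray(c,bot.mark_of(c,"rail_mid")[0]["uv"],.13))
p=ray("top",(400,203.6),.13)[:2]; red={}
for cs in(("top",),("scene",),("top","scene")):
    x,s=fit(lambda c,q:sil(c,railparts(*q).values()),[*p,-np.pi/2],{c:mk[c] for c in cs}); print("rail",cs,x[:2],np.degrees(x[2]),s)
res["rail"]=x
np.savez("fit.npz",**res)
out=[]
for c,(u,v,w,h) in {"top":(150,140,310,200),"scene":(240,140,200,250)}.items():
    S=3 if c=="top" else 2.4
    o=cv2.resize(im[c][v:v+h,u:u+w,::-1],None,fx=S,fy=S,interpolation=cv2.INTER_CUBIC)
    P=[cylparts(*res["guard"],.076)[0],cylparts(*res["column"],.13)[0],*railparts(*res["rail"]).values()]
    for q in P:
        hl=cv2.convexHull(proj(c,q).astype(np.float32)); cv2.polylines(o,[np.int32((hl-[u,v]+.5)*S)],True,(255,0,255),1)
    out.append(o)
cv2.imwrite("pics/ov_top.png",out[0][:, :800]);
h=600; cv2.imwrite("pics/ov_scene.png",out[1][:600,:800])
E
python3 a.py
```

```text
guard top [(0.83, array([228., 204., 258., 234.])), (0.48, array([250., 165., 273., 187.]))]
guard scene [(0.61, array([309., 307., 342., 330.])), (0.53, array([254., 316., 278., 338.])), (0.36, array([211., 254., 241., 306.]))]
ray top/scene [0.6064 0.1744] [0.6062 0.1736]
guard ('top',) [0.6099 0.1769] 142.90024537472823 0.8811320754716981
guard ('scene',) [0.6104 0.1763] 146.29958870109053 0.8995502248875562
guard ('top', 'scene') [0.6103 0.1764] 143.3419487993617 0.8856143013744835
column top [(0.64, array([240., 248., 290., 286.])), (0.63, array([245., 317., 285., 334.]))]
column scene [(0.78, array([354., 256., 374., 310.])), (0.58, array([400., 253., 434., 292.]))]
ray top/scene [0.4816 0.1198] [0.4801 0.1198]
column ('top',) [0.4803 0.122 ] -125.51193115019565 0.968421052631579
column ('scene',) [0.4806 0.119 ] -126.54514535485222 0.8675213675213675
column ('top', 'scene') [0.4806 0.1219] -125.7063807695892 0.9120762711864407
stand scene [(0.73, array([243., 148., 298., 250.]))]
rail scene [(0.76, array([256., 148., 281., 229.]))]
stand top [(0.59, array([341., 197., 444., 245.]))]
rail top [(0.72, array([360., 199., 445., 221.]))]
mid scene [ 0.5832 -0.2206  0.13  ]
mid top [ 0.5749 -0.2119  0.13  ]
rail ('top',) [ 0.5736 -0.2118] -103.99865131245159 0.9440097799511002
rail ('scene',) [ 0.5748 -0.2172] -105.02555925284113 0.9353647276084949
rail ('top', 'scene') [ 0.5757 -0.2132] -105.48867960973755 0.9361155936654446
```

View pics/ov_top.png

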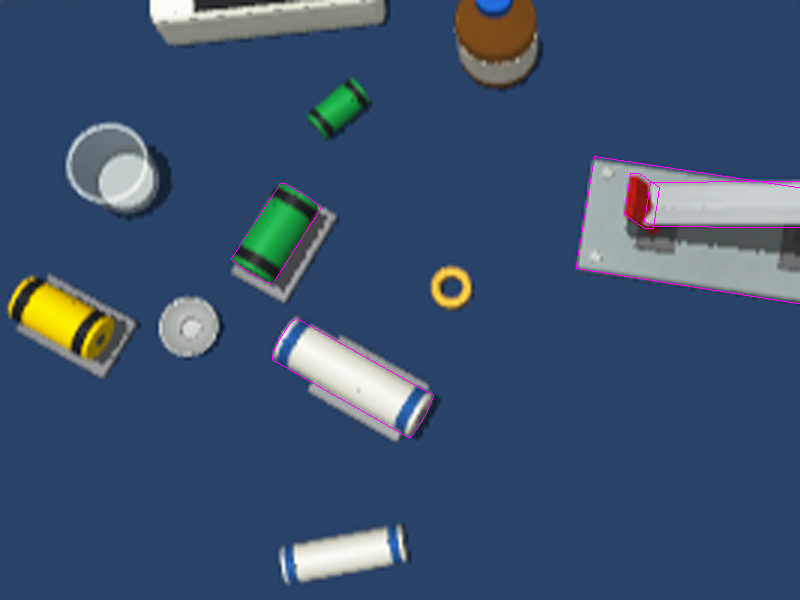

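View pics/ov_scene.png

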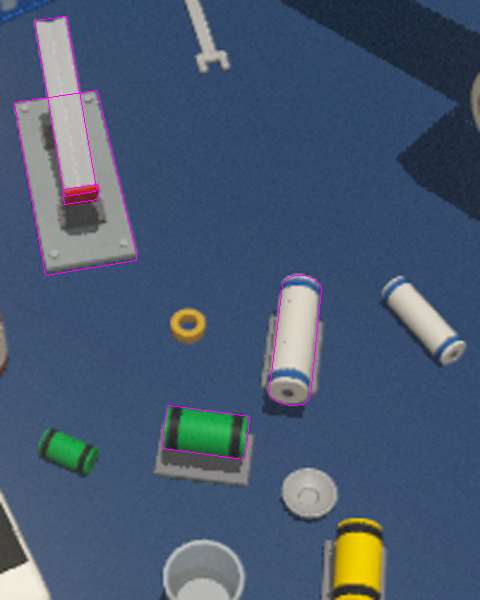

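The overlays confirm it. The nested green at top (242,218) fits 40×76 mm and the nested white at (268,265) fits 40×130 mm, while the loose ones are clearly smaller. I'll write a planner that works out the tool-frame rows, and refine the guard's yaw from its colour.

```bash
cat > plan.py <<'E'
# usage: plan.py thing axial_mm up_mm nrows [lat_mm]  -> suggested tool-frame rows; grasp point relative to thing
import sys; from h import *
G=float(__import__("os").environ.get("G",".019"))
def frame(t):
    f=np.load("fit.npz")[t]; x,y,yaw=f[:3]; Rz=Ro.from_euler("z",yaw).as_matrix()
    if t=="rail":
        R=Rz@Ro.from_euler("y",-np.pi/6).as_matrix(); o=np.array([x,y,.13])-.1*R[:,0]; Rt=np.c_[-R[:,0],R[:,1],-R[:,2]]
    else: R=Rz; o=np.array([x,y,.045]); Rt=np.c_[R[:,0],-R[:,1],-R[:,2]]
    return o,R,Rt
if __name__=="__main__":
    t,a,u,n=sys.argv[1],float(sys.argv[2])/1e3,float(sys.argv[3])/1e3,int(sys.argv[4])
    lat=float(sys.argv[5])/1e3 if len(sys.argv)>5 else 0
    o,R,Rt=frame(t); tgt=o+R@[a,lat,u]+Rt[:,2]*G
    s=bot.get_obs(); p=s["ee_pos"]; R0=Ro.from_euler("xyz",s["tcp_rot"],degrees=True); w=(R0.inv()*Ro.from_matrix(Rt)).as_rotvec()
    print("target",tgt,"dist mm",np.linalg.norm(tgt-p)*1e3,"turn deg",np.degrees(np.linalg.norm(w)),"q",s["q"])
    for k in range(n):
        Rk=R0*Ro.from_rotvec(w*k/n); d=Rk.inv().apply((tgt-p)/n)*100; print([*np.round(d,2).tolist(),*np.round(w/n,3).tolist()])
E
python3 - <<'E'
from h import *
f=dict(np.load("fit.npz"))
mk={}
for c,(u,v) in {"top":(242,218),"scene":(326,318)}.items():
    hsv=cv2.cvtColor(bot.camera(c),cv2.COLOR_RGB2HSV); g=((hsv[...,0]>45)&(hsv[...,0]<85)&(hsv[...,1]>120)&(hsv[...,2]>50)).astype(np.uint8)
    n,l=cv2.connectedComponents(g); i=l[v,u]; mk[c]=l==i; print(c,i,mk[c].sum())
for cs in(("top",),("scene",),("top","scene")):
    b=max((fit(lambda c,q:sil(c,cylparts(*q,L)),f["guard"],{c:mk[c] for c in cs})+(L,) for L in(.046,.05,.054,.058)),key=lambda r:r[1])
    print(cs,b[0],np.degrees(b[0][2]),b[1:])
f["guard"]=b[0]; f["column"][2]+=np.pi
np.savez("fit.npz",**f)
E
python3 plan.py guard 0 100 20
```

```text
top 6 319
scene 8 390
('top',) [0.6126 0.1769 2.4933] 142.8528228576337 (np.float64(0.9434523809523809), 0.046)
('scene',) [0.6109 0.1754 2.5384] 145.43926797499915 (np.float64(0.9375), 0.046)
('top', 'scene') [0.6114 0.1766 2.5293] 144.91744486124796 (np.float64(0.9279485049833887), 0.046)
target [0.6114 0.1766 0.126 ] dist mm 811.6688280373293 turn deg 123.90486640552149 q [-68.9873   4.9778  10.0792  95.0995   0.0004  90.0002]
[3.17, -2.48, 0.53, 0.0, 0.0, -0.108]
[3.42, -2.12, 0.53, 0.0, 0.0, -0.108]
[3.63, -1.74, 0.53, 0.0, 0.0, -0.108]
[3.79, -1.34, 0.53, 0.0, 0.0, -0.108]
[3.92, -0.92, 0.53, 0.0, 0.0, -0.108]
[3.99, -0.49, 0.53, 0.0, 0.0, -0.108]
[4.02, -0.06, 0.53, 0.0, 0.0, -0.108]
[4.01, 0.38, 0.53, 0.0, 0.0, -0.108]
[3.94, 0.81, 0.53, 0.0, 0.0, -0.108]
[3.83, 1.23, 0.53, 0.0, 0.0, -0.108]
[3.68, 1.63, 0.53, 0.0, 0.0, -0.108]
[3.48, 2.02, 0.53, 0.0, 0.0, -0.108]
[3.24, 2.38, 0.53, 0.0, 0.0, -0.108]
[2.97, 2.72, 0.53, 0.0, 0.0, -0.108]
[2.65, 3.02, 0.53, 0.0, 0.0, -0.108]
[2.31, 3.29, 0.53, 0.0, 0.0, -0.108]
[1.94, 3.52, 0.53, 0.0, 0.0, -0.108]
[1.55, 3.71, 0.53, 0.0, 0.0, -0.108]
[1.14, 3.86, 0.53, 0.0, 0.0, -0.108]
[0.72, 3.96, 0.53, 0.0, 0.0, -0.108]
```

```bash
python3 -m pendant '[[[3.2,-2.5,0,0,0,-0.108,100],[3.4,-2.1,0,0,0,-0.108,100],[3.6,-1.7,0,0,0,-0.108,100],[3.8,-1.3,0,0,0,-0.108,100],[3.9,-0.9,0,0,0,-0.108,100]]]'; python3 plan.py guard 0 120 15
```

```text
time: 1.82
ee_pos: [0.3002, -0.341, 0.2283]
tcp_rot: [-179.9, 0.0, 52.4]
wrist_force: [0.7, -0.1, 0.1]
opening: 0.085
target [0.6114 0.1766 0.146 ] dist mm 609.5686671104754 turn deg 92.47326976982355 q [-48.6268  -7.9759  -2.9383  95.176   -0.0281  78.9289]
[4.0, -0.46, 0.55, -0.0, -0.0, -0.108]
[4.03, -0.03, 0.55, -0.0, -0.0, -0.108]
[4.01, 0.41, 0.55, -0.0, -0.0, -0.108]
[3.94, 0.84, 0.55, -0.0, -0.0, -0.108]
[3.83, 1.25, 0.55, -0.0, -0.0, -0.108]
[3.67, 1.66, 0.55, -0.0, -0.0, -0.108]
[3.47, 2.04, 0.55, -0.0, -0.0, -0.108]
[3.23, 2.4, 0.55, -0.0, -0.0, -0.108]
[2.96, 2.74, 0.55, -0.0, -0.0, -0.108]
[2.64, 3.04, 0.55, -0.0, -0.0, -0.108]
[2.3, 3.3, 0.55, -0.0, -0.0, -0.108]
[1.94, 3.53, 0.55, -0.0, -0.0, -0.108]
[1.54, 3.72, 0.55, -0.0, -0.0, -0.108]
[1.14, 3.86, 0.55, -0.0, -0.0, -0.108]
[0.72, 3.96, 0.55, -0.0, -0.0, -0.108]
```

```bash
python3 -m pendant '[[[4.0,-0.5,0.4,0,0,-0.108,100],[4.05,0,0.4,0,0,-0.108,100],[4.0,0.4,0.5,0,0,-0.108,100],[3.9,0.8,0.5,0,0,-0.108,100],[3.8,1.3,0.5,0,0,-0.108,100]]]'
python3 -m pendant '[[[3.7,1.7,0.5,0,0,-0.108,100],[3.5,2.0,0.5,0,0,-0.108,100],[3.2,2.4,0.5,0,0,-0.108,100],[3.0,2.7,0.5,0,0,-0.108,100],[2.6,3.0,0.5,0,0,-0.108,100]]]'
python3 plan.py guard 0 60 7
```

```text
time: 2.23
ee_pos: [0.4035, -0.161, 0.2068]
tcp_rot: [179.8, 0.1, 84.9]
wrist_force: [0.7, -0.8, -0.1]
opening: 0.0853
time: 2.65
ee_pos: [0.5007, 0.022, 0.1826]
tcp_rot: [179.7, 0.3, 117.4]
wrist_force: [0.8, -1.2, -0.6]
opening: 0.0854
target [0.6114 0.1766 0.086 ] dist mm 213.35743260694878 turn deg 27.47949508817587 q [ 2.6033 -2.8663 -3.2793 89.1708 -0.1614 65.1612]
[1.24, 2.41, 1.39, 0.001, 0.001, -0.069]
[1.07, 2.49, 1.39, 0.001, 0.001, -0.069]
[0.9, 2.56, 1.39, 0.001, 0.001, -0.069]
[0.72, 2.62, 1.39, 0.001, 0.001, -0.069]
[0.53, 2.66, 1.38, 0.001, 0.001, -0.069]
[0.35, 2.69, 1.38, 0.001, 0.001, -0.069]
[0.16, 2.71, 1.38, 0.001, 0.001, -0.069]
```

```bash
python3 -m pendant '[[[1.7,3.4,1.0,0,0,-0.096,100],[1.4,3.6,1.0,0,0,-0.096,100],[1.0,3.7,1.0,0,0,-0.096,100],[0.6,3.8,1.3,0,0,-0.096,100],[0.3,3.8,1.5,0,0,-0.096,100]]]'
python3 plan.py guard 0 0 5
```

```text
time: 3.07
ee_pos: [0.6153, 0.1864, 0.1271]
tcp_rot: [179.6, 0.7, 146.6]
wrist_force: [0.1, -0.1, 0.1]
opening: 0.0854
target [0.6114 0.1766 0.026 ] dist mm 101.65749223528081 turn deg 1.859682610084894 q [16.9904 16.2252 11.4738 84.5124 -0.3009 50.3899]
[-0.02, -0.22, 2.02, 0.001, 0.002, 0.006]
[-0.02, -0.22, 2.02, 0.001, 0.002, 0.006]
[-0.03, -0.21, 2.02, 0.001, 0.002, 0.006]
[-0.04, -0.21, 2.02, 0.001, 0.002, 0.006]
[-0.04, -0.21, 2.02, 0.001, 0.002, 0.006]
```

```bash
python3 -m pendant '[[[-0.1,-0.6,1.5,0.003,0.005,0.015,100],[0,-0.4,2.0,0.003,0.005,0.015,100],[0,0,2.3,0,0,0,100],[0,0,2.3,0,0,0,100],[0,0,1.7,0,0,0,100]]]'
python3 plan.py guard 0 0 1
python3 - <<'E'
from h import *
im=bot.camera("scene"); cv2.imwrite("pics/g1.png",cv2.resize(im[220:400,220:460,::-1],None,fx=3,fy=3))
E
```

```text
time: 3.48
ee_pos: [0.6143, 0.1863, 0.0207]
tcp_rot: [180.0, 0.0, 145.7]
wrist_force: [-0.3, -0.1, 0.5]
opening: 0.0853
target [0.6114 0.1766 0.026 ] dist mm 11.39915769089881 turn deg 0.8085838143439591 q [16.8682 18.4909  2.4793 73.9755  0.0012 51.1422]
[-0.3, -0.96, -0.53, 0.0, 0.0, 0.014]
```

View pics/g1.png

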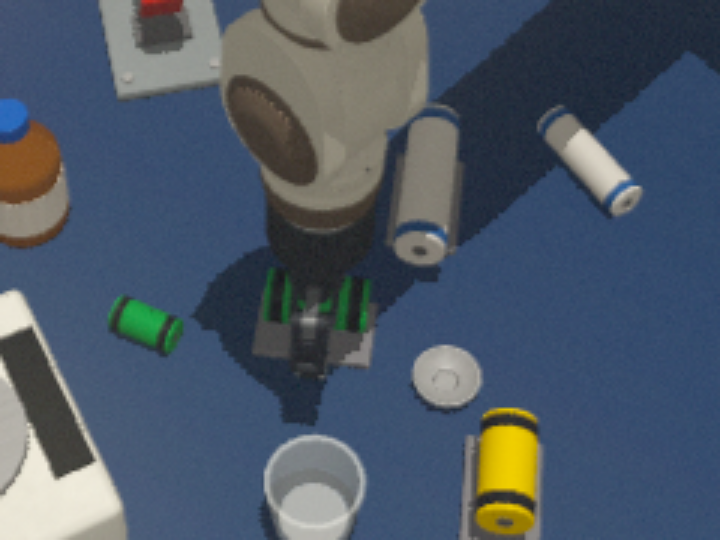

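The picture shows the gripper astride the guard around (320,310), and the measured pose is 10 mm off across. I'll correct that before closing.

```bash
python3 -m pendant '[[[-0.15,-0.5,-0.2,0,0,0.014,100],[-0.15,-0.5,-0.1,0,0,0,100],[0,0,0,0,0,0,100]]]'
python3 plan.py guard 0 0 1
```

```text
time: 3.78
ee_pos: [0.6084, 0.1748, 0.0201]
tcp_rot: [-179.7, -0.3, 144.9]
wrist_force: [0.0, -0.5, -0.4]
opening: 0.0855
target [0.6114 0.1766 0.026 ] dist mm 6.866397582074665 turn deg 0.41508909315900355 q [16.0356 17.7389  1.4617 74.1331 -0.0087 51.1802]
[-0.14, 0.31, -0.59, -0.006, -0.004, -0.001]
```

```bash
python3 -m pendant '[[[-0.1,0.3,-0.4,-0.006,-0.004,0,100],[0,0,0,0,0,0,100]]]'
python3 plan.py guard 0 0 1
python3 -m pendant '[[[0,0,0,0,0,0,30],[0,0,0,0,0,0,30],[0,0,0,0,0,0,30],[0,0,0,0,0,0,30],[0,0,0,0,0,0,30]]]' 50
python3 plan.py guard 0 0 1
```

```text
time: 3.95
ee_pos: [0.6125, 0.1765, 0.0274]
tcp_rot: [179.8, 0.1, 144.8]
wrist_force: [0.2, 0.1, 0.6]
opening: 0.0853
target [0.6114 0.1766 0.026 ] dist mm 1.7861818239721392 turn deg 0.286615803086638 q [16.0583 17.442   1.9192 74.2216  0.0327 51.2665]
[0.1, -0.05, 0.14, 0.004, 0.002, -0.002]
time: 4.37
ee_pos: [0.6129, 0.1748, 0.0319]
tcp_rot: [179.8, 0.4, 144.7]
wrist_force: [0.8, 1.7, 0.1]
opening: 0.0386
target [0.6114 0.1766 0.026 ] dist mm 6.356434863907953 turn deg 0.4615959897840956 q [15.9976 17.1964  2.114  74.5355 -0.1781 51.2675]
[0.24, 0.06, 0.59, 0.003, 0.007, -0.003]
```

```bash
python3 -m pendant '[[[0,0,0,0,0,0,75],[0,0,0.7,0,0,0,75],[0,0,0.3,0,0,0,75]]]' 50
python3 plan.py guard 0 0 1
```

```text
time: 4.62
ee_pos: [0.6136, 0.1751, 0.022]
tcp_rot: [179.7, 0.4, 144.7]
wrist_force: [-0.6, -0.6, -0.6]
opening: 0.064
target [0.6114 0.1766 0.026 ] dist mm 4.8258952309220415 turn deg 0.5337760166040362 q [16.0011 17.4696  1.337  73.3921 -0.1605 51.2655]
[0.26, -0.0, -0.41, 0.005, 0.007, -0.003]
```

```bash
python3 -m pendant '[[[0.2,0,0,0.005,0.007,0,30],[0,0,0,0,0,0,30],[0,0,0,0,0,0,30],[0,0,0,0,0,0,30]]]' 50
python3 plan.py guard 0 0 1
```

```text
time: 4.95
ee_pos: [0.611, 0.1762, 0.0204]
tcp_rot: [-179.8, -0.1, 144.7]
wrist_force: [0.0, 0.2, -0.3]
opening: 0.039
target [0.6114 0.1766 0.026 ] dist mm 5.611786735090795 turn deg 0.25922997087038896 q [16.1054 17.8923  1.6927 73.9889 -0.0349 51.3626]
[-0.01, 0.05, -0.56, -0.003, -0.002, -0.003]
```

```bash
python3 -m pendant '[[[0,0,-1.5,0,0,0,30],[0,0,-3,0,0,0,30],[0,0,-4,0,0,0,30],[0,0,-4,0,0,0,30],[0,0,-3,0,0,0,30]]]' 60
G=.0246 python3 plan.py rail 50 90 16
```

```text
time: 5.37
ee_pos: [0.6069, 0.1758, 0.1695]
tcp_rot: [-179.0, -0.8, 144.8]
wrist_force: [1.1, -0.3, -1.9]
opening: 0.0387
target [ 0.596  -0.14    0.1616] dist mm 316.0192149901048 turn deg 75.68651966961595 q [16.1481 16.9681 17.0584 91.353   0.0044 51.365 ]
[-1.08, -1.65, 0.06, 0.019, -0.029, 0.075]
[-1.2, -1.56, 0.13, 0.019, -0.029, 0.075]
[-1.31, -1.47, 0.19, 0.019, -0.029, 0.075]
[-1.41, -1.36, 0.25, 0.019, -0.029, 0.075]
[-1.5, -1.24, 0.32, 0.019, -0.029, 0.075]
[-1.58, -1.12, 0.39, 0.019, -0.029, 0.075]
[-1.65, -0.99, 0.45, 0.019, -0.029, 0.075]
[-1.7, -0.86, 0.52, 0.019, -0.029, 0.075]
[-1.75, -0.72, 0.58, 0.019, -0.029, 0.075]
[-1.78, -0.57, 0.64, 0.019, -0.029, 0.075]
[-1.8, -0.43, 0.7, 0.019, -0.029, 0.075]
[-1.8, -0.28, 0.76, 0.019, -0.029, 0.075]
[-1.79, -0.13, 0.82, 0.019, -0.029, 0.075]
[-1.77, 0.02, 0.87, 0.019, -0.029, 0.075]
[-1.74, 0.17, 0.92, 0.019, -0.029, 0.075]
[-1.7, 0.32, 0.96, 0.019, -0.029, 0.075]
```

```bash
python3 -m pendant '[[[-1.1,-1.65,-0.5,0.019,-0.029,0.075,30],[-1.2,-1.55,-0.5,0.019,-0.029,0.075,30],[-1.3,-1.5,-0.4,0.019,-0.029,0.075,30],[-1.4,-1.4,0,0.019,-0.029,0.075,30],[-1.5,-1.25,0.3,0.019,-0.029,0.075,30]]]'
python3 -m pendant '[[[-1.6,-1.1,0.4,0.019,-0.029,0.075,30],[-1.65,-1.0,0.45,0.019,-0.029,0.075,30],[-1.7,-0.85,0.5,0.019,-0.029,0.075,30],[-1.75,-0.7,0.6,0.019,-0.029,0.075,30],[-1.8,-0.6,0.6,0.019,-0.029,0.075,30]]]'
G=.0246 python3 plan.py rail 50 70 6
```

```text
time: 5.78
ee_pos: [0.6059, 0.078, 0.1979]
tcp_rot: [-175.7, 9.3, 123.1]
wrist_force: [0.2, 0.1, -1.6]
opening: 0.0382
time: 6.2
ee_pos: [0.6009, -0.0246, 0.1967]
tcp_rot: [-175.7, 19.8, 100.6]
wrist_force: [0.2, 0.7, -1.2]
opening: 0.0384
target [ 0.5933 -0.1496  0.1443] dist mm 135.7923064355905 turn deg 26.589391088211922 q [  6.9586  13.5203  13.934   93.6478 -19.9387  87.6903]
[-1.61, -0.39, 1.54, 0.02, -0.027, 0.07]
[-1.59, -0.25, 1.59, 0.02, -0.027, 0.07]
[-1.56, -0.11, 1.64, 0.02, -0.027, 0.07]
[-1.52, 0.03, 1.68, 0.02, -0.027, 0.07]
[-1.47, 0.17, 1.71, 0.02, -0.027, 0.07]
[-1.4, 0.3, 1.75, 0.02, -0.027, 0.07]
```

```bash
python3 -m pendant '[[[-1.8,-0.4,1.1,0.024,-0.032,0.084,30],[-1.8,-0.3,1.2,0.024,-0.032,0.084,30],[-1.7,-0.1,1.3,0.024,-0.032,0.084,30],[-1.7,0.1,1.3,0.024,-0.032,0.084,30],[-1.2,0.2,1.0,0.024,-0.032,0.084,30]]]'
G=.0246 python3 plan.py rail 50 50 2
python3 -m pendant '[[[0,0,0,0,0,0,30],[0,0,0,0,0,0,30]]]'
G=.0246 python3 plan.py rail 50 50 2
python3 - <<'E'
from h import *
s=bot.camera("scene"); t=bot.camera("top")
cv2.imwrite("pics/r1.png",np.hstack([cv2.resize(s[120:290,200:360],None,fx=2.4,fy=2.4)[:400],cv2.resize(t[150:280,310:450],None,fx=2.8,fy=3.08)[:400]])[:,:800,::-1])
E
```

```text
time: 6.62
ee_pos: [0.5933, -0.1283, 0.1765]
tcp_rot: [179.6, 30.3, 73.1]
wrist_force: [0.2, 0.7, -1.9]
opening: 0.0387
target [ 0.5906 -0.1592  0.127 ] dist mm 58.3923057164717 turn deg 1.3031606650700887 q [  0.9113  19.0995  15.9649  96.5479 -28.9038 110.2   ]
[-0.06, 0.3, 2.9, -0.002, 0.003, -0.011]
[-0.07, 0.29, 2.9, -0.002, 0.003, -0.011]
time: 6.78
ee_pos: [0.5929, -0.1302, 0.1736]
tcp_rot: [179.8, 30.5, 72.9]
wrist_force: [0.3, -0.3, -0.2]
opening: 0.0382
target [ 0.5906 -0.1592  0.127 ] dist mm 55.00137842000068 turn deg 1.583197942541485 q [  0.7427  19.3761  15.9599  96.5577 -28.9325 110.365 ]
[-0.04, 0.31, 2.73, -0.005, 0.004, -0.012]
[-0.06, 0.29, 2.73, -0.005, 0.004, -0.012]
```

View pics/r1.png

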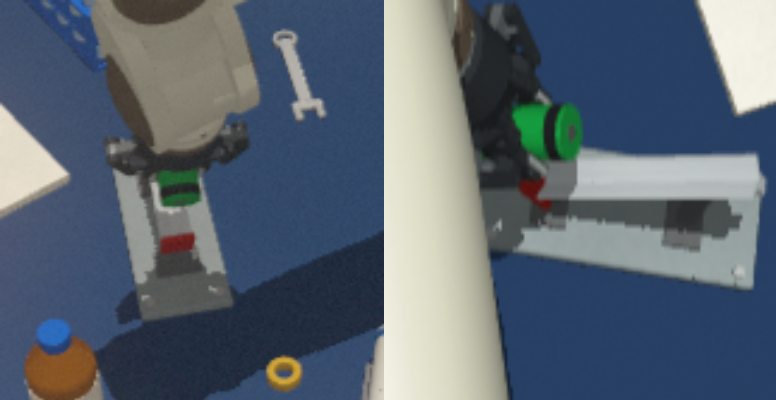

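The guard is held in line with the slope above the groove, at (178,188) with the stop at (178,242) in the left panel. I'll lower it along the rail normal, correcting the sideways offset on the way.

```bash
python3 -m pendant '[[[0,0.3,1.5,-0.005,0.004,-0.012,30],[-0.1,0.3,2.4,-0.005,0.004,-0.012,30],[0,0,2.4,0,0,0,30],[0,0,1.4,0,0,0,30],[0,0,0,0,0,0,30]]]'
G=.0246 python3 plan.py rail 45 10 2
```

```text
time: 7.3
ee_pos: [0.5905, -0.1656, 0.1093]
tcp_rot: [179.7, 29.6, 75.3]
wrist_force: [-0.1, 0.3, -0.9]
opening: 0.0384
target [ 0.5864 -0.1743  0.0899] dist mm 21.737943895962857 turn deg 1.0751643236850583 q [ -2.6587  17.2953   6.6256  85.7225 -28.9746 103.5991]
[0.07, -0.09, 1.08, 0.006, -0.003, 0.006]
[0.07, -0.09, 1.08, 0.006, -0.003, 0.006]
```

```bash
python3 -m pendant '[[[0,-0.1,0.9,0.006,-0.003,0.006,30],[0,-0.1,0.9,0.006,-0.003,0.006,30],[0,0,0,0,0,0,30]]]'
G=.0246 python3 plan.py rail 45 0 1
```

```text
time: 7.55
ee_pos: [0.5869, -0.1724, 0.095]
tcp_rot: [179.8, 29.9, 74.6]
wrist_force: [0.1, 0.2, -0.9]
opening: 0.0388
target [ 0.5851 -0.1792  0.0812] dist mm 15.50865940992003 turn deg 0.24304428144567078 q [ -3.2395  17.6224   5.3577  84.4641 -29.1792 103.881 ]
[0.08, -0.0, 1.55, 0.003, -0.002, 0.001]
```

Now lower in small steps, watching the force.

```bash
python3 -m pendant '[[[0,0,0.6,0.003,-0.002,0,30],[0,0,0.3,0,0,0,30],[0,0,0,0,0,0,30]]]'
python3 -m pendant '[[[0,0,0.2,0,0,0,30],[0,0,0.1,0,0,0,30]]]'
G=.0246 python3 plan.py rail 45 0 1
```

```text
time: 7.8
ee_pos: [0.5867, -0.1762, 0.0878]
tcp_rot: [179.9, 30.0, 74.6]
wrist_force: [-0.1, 0.4, -0.4]
opening: 0.0387
time: 7.97
ee_pos: [0.5867, -0.1776, 0.0855]
tcp_rot: [179.9, 30.0, 74.6]
wrist_force: [1.0, 0.1, -1.3]
opening: 0.0386
target [ 0.5851 -0.1792  0.0812] dist mm 4.851112522518419 turn deg 0.20852493132639868 q [ -3.6861  17.7932   4.4916  83.2215 -29.3044 103.3647]
[0.05, -0.12, 0.47, 0.003, -0.001, 0.002]
```

```bash
python3 -m pendant '[[[0,-0.1,0.2,0,0,0,30],[0,0,0.1,0,0,0,30]]]'
python3 -m pendant '[[[0,0,0.15,0,0,0,30],[0,0,0.1,0,0,0,30]]]'
G=.0246 python3 plan.py rail 45 0 1
```

```text
time: 8.13
ee_pos: [0.5855, -0.1788, 0.083]
tcp_rot: [179.8, 30.0, 74.6]
wrist_force: [-0.9, -0.3, 1.0]
opening: 0.0384
time: 8.3
ee_pos: [0.5855, -0.1789, 0.0828]
tcp_rot: [179.8, 29.9, 74.7]
wrist_force: [-3.0, 5.4, 4.3]
opening: 0.0386
target [ 0.5851 -0.1792  0.0812] dist mm 1.6709294539932007 turn deg 0.37067886712065934 q [ -3.8437  17.4999   3.862   82.6196 -29.2544 103.0628]
[0.05, -0.03, 0.16, 0.006, -0.002, 0.002]
```

```bash
python3 -m pendant '[[[0,-0.1,0.05,0,0,0,30],[0,0,0.05,0,0,0,30]]]'
python3 plan.py rail 45 0 1 | tail -1;  python3 -m pendant '[[[0,-0.05,0.15,0,0,0,30],[0,0,0.05,0,0,0,30]]]'
G=.0246 python3 plan.py rail 45 0 1
```

```text
time: 8.47
ee_pos: [0.5846, -0.1789, 0.0826]
tcp_rot: [179.7, 29.8, 74.7]
wrist_force: [0.2, 0.4, -0.8]
opening: 0.0382
[0.06, 0.06, -0.43, 0.007, -0.003, 0.002]
time: 8.63
ee_pos: [0.5845, -0.1792, 0.0821]
tcp_rot: [179.6, 29.8, 74.6]
wrist_force: [-2.5, 3.5, 3.9]
opening: 0.0389
target [ 0.5851 -0.1792  0.0812] dist mm 1.1359388811686928 turn deg 0.562510463427501 q [ -3.8909  17.1497   3.3797  82.2301 -29.2237 102.9159]
[0.07, 0.06, 0.07, 0.009, -0.004, 0.002]
```

```bash
python3 -m pendant '[[[0,-0.1,0,0.008,-0.004,0,30],[0,0,0,0,0,0,30]]]'
python3 -m pendant '[[[0,0,0.15,0,0,0,30],[0,0,0.1,0,0,0,30]]]'
G=.0246 python3 plan.py rail 45 0 1; python3 -c "
from h import *; print(bot.get_obs()['torque'])"
```

```text
time: 8.8
ee_pos: [0.5835, -0.179, 0.0823]
tcp_rot: [-180.0, 30.0, 74.6]
wrist_force: [-0.5, 0.2, -0.9]
opening: 0.0386
time: 8.97
ee_pos: [0.5838, -0.1793, 0.082]
tcp_rot: [179.9, 30.0, 74.7]
wrist_force: [-4.8, 7.3, 10.5]
opening: 0.0385
target [ 0.5851 -0.1792  0.0812] dist mm 1.5761621834179882 turn deg 0.20002858813520785 q [ -3.8632  17.4946   3.7245  82.6996 -29.3316 103.1446]
[0.09, 0.13, 0.04, 0.002, -0.0, 0.002]
[ 0.9969  0.9951 -0.4276]
```

```bash
python3 -m pendant '[[[0.3,0,0,0,0,0,30],[0.2,0,0,0,0,0,30],[0,0,0,0,0,0,30]]]'
G=.0246 python3 plan.py rail 38 0 1;
```

```text
time: 9.22
ee_pos: [0.5849, -0.1752, 0.0796]
tcp_rot: [179.9, 30.0, 74.7]
wrist_force: [-0.5, 2.1, 1.6]
opening: 0.0384
target [ 0.5867 -0.1733  0.0777] dist mm 3.2652994961473505 turn deg 0.1961510050389772 q [ -3.4628  17.7543   3.772   82.7196 -29.3154 103.6079]
[0.3, 0.13, 0.06, 0.002, 0.0, 0.002]
```

```bash
python3 - <<'E'
from h import *
s=bot.camera("scene"); t=bot.camera("top")
cv2.imwrite("pics/r2.png",np.hstack([cv2.resize(s[160:260,220:320],None,fx=4,fy=4),cv2.resize(t[160:260,330:430],None,fx=4,fy=4)])[:,:800,::-1])
E
```

```text
(no output)
```

View pics/r2.png

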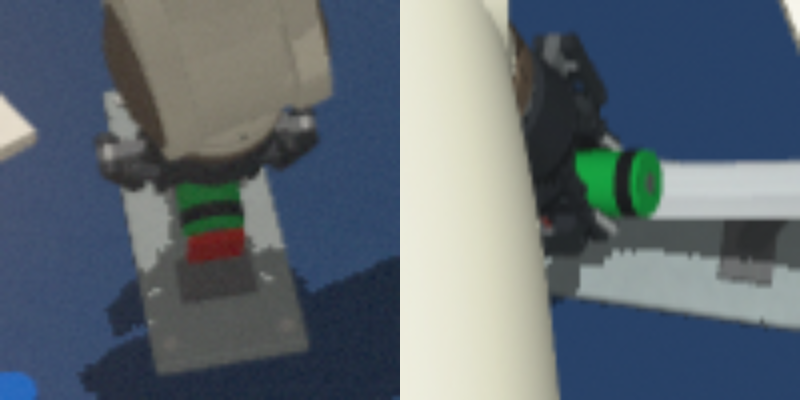

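The guard lies in line with the groove, and its low end is just above the red stop ((215,230) in the left panel). I'll slide it on until it touches.

```bash
python3 -m pendant '[[[0.15,0,0,0,0,0,30],[0.15,0,0,0,0,0,30]]]'
python3 -m pendant '[[[0.15,0,0,0,0,0,30],[0.1,0,0,0,0,0,30]]]'
G=.0246 python3 plan.py rail 38 0 1;
```

```text
time: 9.48
ee_pos: [0.5853, -0.1734, 0.0786]
tcp_rot: [179.9, 30.1, 74.6]
wrist_force: [-3.6, -6.2, 8.4]
opening: 0.0386
time: 9.65
ee_pos: [0.5853, -0.1736, 0.0787]
tcp_rot: [179.9, 30.4, 74.6]
wrist_force: [-2.7, -2.9, 5.1]
opening: 0.0385
target [ 0.5867 -0.1733  0.0777] dist mm 1.7952601232883405 turn deg 0.40352122448736233 q [ -3.1689  17.993    3.8521  82.8469 -29.641  104.0922]
[0.11, 0.13, 0.06, 0.002, 0.007, 0.001]
```

```bash
python3 -m pendant '[[[0,0,0.05,0.002,0.007,0,30],[0.05,0,0.1,0,0,0,30]]]'
python3 -m pendant '[[[0.1,0,0.1,0,0,0,30],[0.1,0,0.1,0,0,0,30]]]'
G=.0246 python3 plan.py rail 38 0 1;
```

```text
time: 9.82
ee_pos: [0.5853, -0.1736, 0.0785]
tcp_rot: [180.0, 30.0, 74.6]
wrist_force: [-4.8, 6.1, 15.9]
opening: 0.0385
time: 9.98
ee_pos: [0.5854, -0.1735, 0.0785]
tcp_rot: [179.9, 30.1, 74.6]
wrist_force: [-4.9, 0.1, 12.0]
opening: 0.0383
target [ 0.5867 -0.1733  0.0777] dist mm 1.6183744876092312 turn deg 0.17334116315318363 q [ -3.2752  17.9001   3.7998  82.7395 -29.3791 103.92  ]
[0.09, 0.13, 0.04, 0.002, 0.002, 0.001]
```

```bash
python3 -m pendant '[[[0,-0.05,0,0,0,0,30],[0,0,0,0,0,0,30]]]'
python3 -m pendant '[[[0,0,0,0,0,0,60],[0,0,0,0,0,0,60],[0,0,0,0,0,0,75],[0,0,0,0,0,0,75]]]'
G=.0246 python3 plan.py rail 38 0 1;
```

```text
time: 10.15
ee_pos: [0.5851, -0.1735, 0.0788]
tcp_rot: [179.8, 30.1, 74.5]
wrist_force: [0.2, 0.1, -0.5]
opening: 0.0382
time: 10.48
ee_pos: [0.585, -0.1734, 0.0775]
tcp_rot: [179.9, 30.1, 74.5]
wrist_force: [-0.3, -0.5, -0.4]
opening: 0.0641
target [ 0.5867 -0.1733  0.0777] dist mm 1.7403776542636233 turn deg 0.1330551698219985 q [ -3.2789  17.8973   3.6831  82.6464 -29.3531 103.9643]
[0.04, 0.16, -0.05, 0.002, 0.001, 0.0]
```

```bash
python3 -m pendant '[[[0,0,-1,0,0,0,80],[0,0,-2,0,0,0,100],[0,0,-3,0,0,0,100],[0,0,-3,0,0,0,100],[0,0,-3,0,0,0,100]]]'
python3 - <<'E'
from h import *
f=dict(np.load("fit.npz")); f["rail"][:2]+=[-.0014,.0004]; np.savez("fit.npz",**f)
E
G=.023 python3 plan.py column 0 100 12
```

```text
time: 10.9
ee_pos: [0.5976, -0.115, 0.1802]
tcp_rot: [-179.4, 30.2, 74.6]
wrist_force: [0.2, -0.7, -0.7]
opening: 0.0851
target [0.4806 0.1219 0.122 ] dist mm 270.55168592062813 turn deg 36.20358464330783 q [  2.022   20.2718  17.8629  98.1291 -28.4955 110.2501]
[1.67, -1.47, -0.39, 0.007, 0.044, 0.029]
[1.64, -1.52, -0.31, 0.007, 0.044, 0.029]
[1.61, -1.57, -0.23, 0.007, 0.044, 0.029]
[1.57, -1.61, -0.15, 0.007, 0.044, 0.029]
[1.53, -1.66, -0.07, 0.007, 0.044, 0.029]
[1.48, -1.7, 0.01, 0.007, 0.044, 0.029]
[1.43, -1.74, 0.08, 0.007, 0.044, 0.029]
[1.37, -1.78, 0.16, 0.007, 0.044, 0.029]
[1.31, -1.82, 0.23, 0.007, 0.044, 0.029]
[1.25, -1.85, 0.3, 0.007, 0.044, 0.029]
[1.18, -1.89, 0.36, 0.007, 0.044, 0.029]
[1.11, -1.92, 0.43, 0.007, 0.044, 0.029]
```

```bash
python3 -m pendant '[[[1.7,-1.5,-0.4,0.007,0.044,0.029,100],[1.65,-1.5,-0.3,0.007,0.044,0.029,100],[1.6,-1.55,-0.2,0.007,0.044,0.029,100],[1.55,-1.6,-0.15,0.007,0.044,0.029,100],[1.5,-1.65,-0.1,0.007,0.044,0.029,100]]]'
python3 -m pendant '[[[1.5,-1.7,0,0.007,0.044,0.029,100],[1.4,-1.75,0.1,0.007,0.044,0.029,100],[1.4,-1.8,0.15,0.007,0.044,0.029,100],[1.3,-1.8,0.2,0.007,0.044,0.029,100],[1.2,-1.85,0.3,0.007,0.044,0.029,100]]]'
G=.023 python3 plan.py column 0 60 4
```

```text
time: 11.32
ee_pos: [0.5528, -0.0092, 0.1652]
tcp_rot: [178.3, 16.8, 65.2]
wrist_force: [0.1, 0.3, 0.0]
opening: 0.0853
time: 11.73
ee_pos: [0.5032, 0.0966, 0.1448]
tcp_rot: [178.9, 3.2, 56.7]
wrist_force: [0.1, 0.3, -0.6]
opening: 0.0852
target [0.4806 0.1219 0.082 ] dist mm 71.4085659955623 turn deg 4.189649325825559 q [ 12.5663   0.4989  -4.1991  86.837   -3.0549 135.8912]
[0.31, -0.85, 1.54, 0.005, 0.014, 0.011]
[0.28, -0.85, 1.55, 0.005, 0.014, 0.011]
[0.25, -0.84, 1.56, 0.005, 0.014, 0.011]
[0.22, -0.83, 1.56, 0.005, 0.014, 0.011]
```

```bash
python3 - <<'E'
from h import *
s=bot.camera("scene"); t=bot.camera("top")
cv2.imwrite("pics/r3.png",np.hstack([cv2.resize(s[140:260,220:320],None,fx=4,fy=4),cv2.resize(t[160:280,330:430],None,fx=4,fy=4)])[:,:800,::-1])
E
```

```text
(no output)
```

View pics/r3.png

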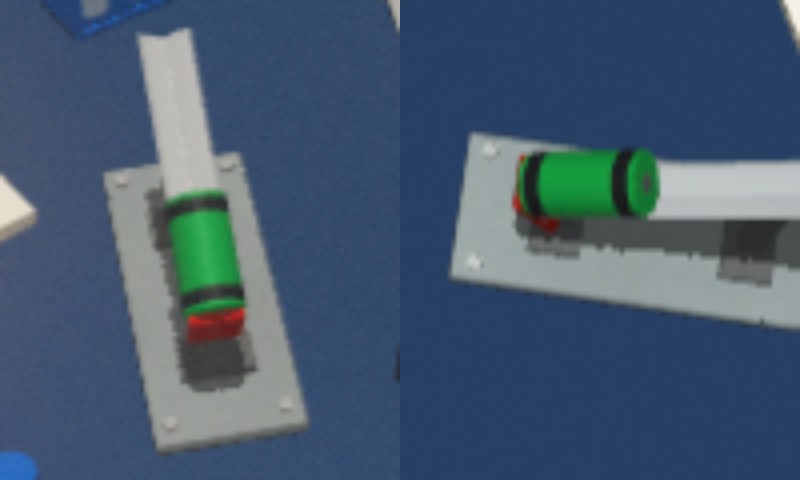

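The guard lies in the groove against the red stop: left (205,255), stop (215,325); right (585,183), stop (522,185). On to the column.

```bash
python3 -m pendant '[[[0.3,-0.9,1.2,0.006,0.018,0.014,100],[0.3,-0.9,1.2,0.006,0.018,0.014,100],[0.25,-0.8,1.2,0.006,0.018,0.014,100],[0.1,-0.5,1,0,0,0,100],[0,0,0,0,0,0,100]]]'
G=.023 python3 plan.py column 0 30 2
```

```text
time: 12.25
ee_pos: [0.4827, 0.121, 0.1005]
tcp_rot: [179.6, 0.1, 54.5]
wrist_force: [-0.1, 0.3, 1.3]
opening: 0.0852
target [0.4806 0.1219 0.052 ] dist mm 48.506111904107534 turn deg 0.5005501322406511 q [ 14.2925  -2.9489 -12.4242  80.3196  -0.3856 139.7536]
[-0.02, -0.13, 2.42, 0.004, 0.001, 0.002]
[-0.02, -0.12, 2.42, 0.004, 0.001, 0.002]
```

```bash
python3 -m pendant '[[[0,-0.15,2,0.004,0,0.002,100],[0,-0.1,2.2,0.004,0,0.002,100],[0,0,2.0,0,0,0,100],[0,0,0.8,0,0,0,100],[0,0,0,0,0,0,100]]]'
G=.0246 python3 plan.py column 0 0 1
```

```text
time: 12.67
ee_pos: [0.4842, 0.1212, 0.032]
tcp_rot: [179.7, 0.2, 54.5]
wrist_force: [1.0, 0.2, 0.0]
opening: 0.0852
target [0.4806 0.1219 0.0204] dist mm 12.125125656963547 turn deg 0.3939695692270489 q [ 14.2426  -1.0153 -18.1972  72.7852  -0.3296 139.7356]
[-0.14, -0.34, 1.16, 0.005, 0.003, 0.004]
```

```bash
python3 -m pendant '[[[-0.1,-0.3,0.6,0.005,0.003,0.003,90],[0,0,0.3,0,0,0,75],[0,0,0,0,0,0,75]]]'
G=.0246 python3 plan.py column 0 0 1
```

```text
time: 12.92
ee_pos: [0.4825, 0.122, 0.0247]
tcp_rot: [179.9, -0.0, 54.3]
wrist_force: [-0.5, 0.2, -0.5]
opening: 0.0643
target [0.4806 0.1219 0.0204] dist mm 4.695124587929037 turn deg 0.07274530375984849 q [ 14.2095  -0.9936 -18.9978  71.9426  -0.0241 139.8726]
[-0.12, -0.14, 0.43, 0.001, -0.0, 0.001]
```

```bash
python3 -m pendant '[[[-0.1,-0.15,0.4,0,0,0,75],[0,0,0.1,0,0,0,30],[0,0,0,0,0,0,30],[0,0,0,0,0,0,30],[0,0,0,0,0,0,30]]]' 70
G=.0246 python3 plan.py column 0 0 1
```

```text
time: 13.33
ee_pos: [0.482, 0.1222, 0.0218]
tcp_rot: [179.8, -0.2, 54.3]
wrist_force: [0.1, 0.7, -4.4]
opening: 0.0384
target [0.4806 0.1219 0.0204] dist mm 1.9468600881441582 turn deg 0.28041846233674134 q [ 14.2612  -1.1726 -19.5097  71.3935  -0.0658 139.9259]
[-0.1, -0.1, 0.14, 0.004, -0.003, 0.001]
```

```bash
python3 -m pendant '[[[0,0,-1.5,0,0,0,30],[0,0,-3,0,0,0,30],[0,0,-4,0,0,0,30],[0,0,-4,0,0,0,30],[0,0,-4,0,0,0,30]]]'
python3 -m pendant '[[[0,0,-3,0,0,0,30],[0,0,-2,0,0,0,30]]]'
G=.0232 python3 plan.py rail 155 90 15
```

```text
time: 13.75
ee_pos: [0.4749, 0.1209, 0.1809]
tcp_rot: [-179.4, 0.8, 54.4]
wrist_force: [1.7, 0.4, -3.0]
opening: 0.0385
time: 13.92
ee_pos: [0.4756, 0.1213, 0.2369]
tcp_rot: [-179.5, 0.6, 54.4]
wrist_force: [0.8, 0.0, -2.8]
opening: 0.0387
target [ 0.5705 -0.2265  0.2154] dist mm 361.1378036029601 turn deg 35.60165547589614 q [ 14.2982  -2.1998   3.3786  96.3587   0.0097 139.9345]
[-1.51, 1.87, 0.14, -0.007, -0.034, -0.023]
[-1.55, 1.83, 0.21, -0.007, -0.034, -0.023]
[-1.58, 1.79, 0.27, -0.007, -0.034, -0.023]
[-1.61, 1.75, 0.34, -0.007, -0.034, -0.023]
[-1.64, 1.71, 0.41, -0.007, -0.034, -0.023]
[-1.66, 1.67, 0.47, -0.007, -0.034, -0.023]
[-1.68, 1.63, 0.54, -0.007, -0.034, -0.023]
[-1.7, 1.59, 0.61, -0.007, -0.034, -0.023]
[-1.71, 1.55, 0.68, -0.007, -0.034, -0.023]
[-1.73, 1.5, 0.75, -0.007, -0.034, -0.023]
[-1.73, 1.46, 0.82, -0.007, -0.034, -0.023]
[-1.74, 1.41, 0.89, -0.007, -0.034, -0.023]
[-1.74, 1.37, 0.95, -0.007, -0.034, -0.023]
[-1.73, 1.32, 1.02, -0.007, -0.034, -0.023]
[-1.73, 1.28, 1.09, -0.007, -0.034, -0.023]
```

```bash
python3 -m pendant '[[[-1.5,1.85,-0.3,-0.007,-0.034,-0.023,30],[-1.55,1.85,-0.3,-0.007,-0.034,-0.023,30],[-1.6,1.8,-0.2,-0.007,-0.034,-0.023,30],[-1.6,1.75,0,-0.007,-0.034,-0.023,30],[-1.65,1.7,0.1,-0.007,-0.034,-0.023,30]]]'
python3 -m pendant '[[[-1.65,1.65,0.3,-0.007,-0.034,-0.023,30],[-1.7,1.65,0.4,-0.007,-0.034,-0.023,30],[-1.7,1.6,0.5,-0.007,-0.034,-0.023,30],[-1.7,1.55,0.5,-0.007,-0.034,-0.023,30],[-1.7,1.5,0.6,-0.007,-0.034,-0.023,30]]]'
G=.0232 python3 plan.py rail 155 90 5
```

```text
time: 14.33
ee_pos: [0.5095, 0.0061, 0.2584]
tcp_rot: [178.8, 10.2, 61.4]
wrist_force: [-0.4, 0.0, -3.3]
opening: 0.0382
time: 14.75
ee_pos: [0.5447, -0.1125, 0.258]
tcp_rot: [178.8, 20.6, 68.5]
wrist_force: [0.7, 0.7, -3.0]
opening: 0.0385
target [ 0.5705 -0.2265  0.2154] dist mm 124.49087280094129 turn deg 10.963972017958579 q [ -1.7027  11.0505  17.7009 102.7533 -19.7314 110.6638]
[-1.51, 1.29, 1.51, -0.005, -0.033, -0.019]
[-1.48, 1.25, 1.56, -0.005, -0.033, -0.019]
[-1.46, 1.21, 1.61, -0.005, -0.033, -0.019]
[-1.43, 1.18, 1.67, -0.005, -0.033, -0.019]
[-1.39, 1.14, 1.72, -0.005, -0.033, -0.019]
```

```bash
python3 -m pendant '[[[-1.6,1.3,1.2,-0.005,-0.034,-0.019,30],[-1.6,1.3,1.2,-0.005,-0.034,-0.019,30],[-1.5,1.2,1.3,-0.005,-0.034,-0.019,30],[-1.4,1.2,1.3,-0.005,-0.034,-0.019,30],[-1.2,1.0,1.2,-0.005,-0.034,-0.019,30]]]'
python3 -m pendant '[[[0,0,0,0,0,0,30]]]'
G=.0232 python3 plan.py rail 150 50 3
```

```text
time: 15.17
ee_pos: [0.5733, -0.2245, 0.2301]
tcp_rot: [-179.7, 30.7, 74.8]
wrist_force: [-0.2, -0.2, -3.3]
opening: 0.0382
time: 15.25
ee_pos: [0.5731, -0.2264, 0.2274]
tcp_rot: [-179.4, 30.8, 74.9]
wrist_force: [-0.7, 0.7, -3.0]
opening: 0.0384
target [ 0.5663 -0.2416  0.1782] dist mm 51.97871443177965 turn deg 0.9841680813491279 q [ -7.9783  15.8342  17.5624  96.6012 -30.4998  98.585 ]
[0.37, -0.07, 1.69, -0.002, 0.005, 0.002]
[0.36, -0.07, 1.69, -0.002, 0.005, 0.002]
[0.35, -0.08, 1.69, -0.002, 0.005, 0.002]
```

```bash
python3 -m pendant '[[[0.2,-0.1,1.6,-0.002,0.005,0.002,30],[0.2,-0.1,1.9,-0.002,0.005,0.002,30],[0.2,0,1.6,-0.002,0.005,0.002,30],[0,0,0.8,0,0,0,30],[0,0,0,0,0,0,30]]]'
G=.0232 python3 plan.py rail 150 0 2
python3 - <<'E'
from h import *
s=bot.camera("scene"); t=bot.camera("top")
cv2.imwrite("pics/r4.png",np.hstack([cv2.resize(s[140:260,220:320],None,fx=4,fy=4),cv2.resize(t[150:270,340:440],None,fx=4,fy=4)])[:,:800,::-1])
E
```

```text
time: 15.67
ee_pos: [0.5634, -0.2485, 0.1692]
tcp_rot: [-179.8, 29.6, 74.5]
wrist_force: [-0.7, 0.1, -4.2]
opening: 0.0382
target [ 0.5596 -0.2657  0.1349] dist mm 38.609936998813474 turn deg 0.42112624590082925 q [-10.6203  13.8149   9.0717  88.2864 -29.5084  95.7013]
[0.08, 0.05, 1.93, -0.002, -0.003, 0.0]
[0.09, 0.05, 1.93, -0.002, -0.003, 0.0]
```

View pics/r4.png

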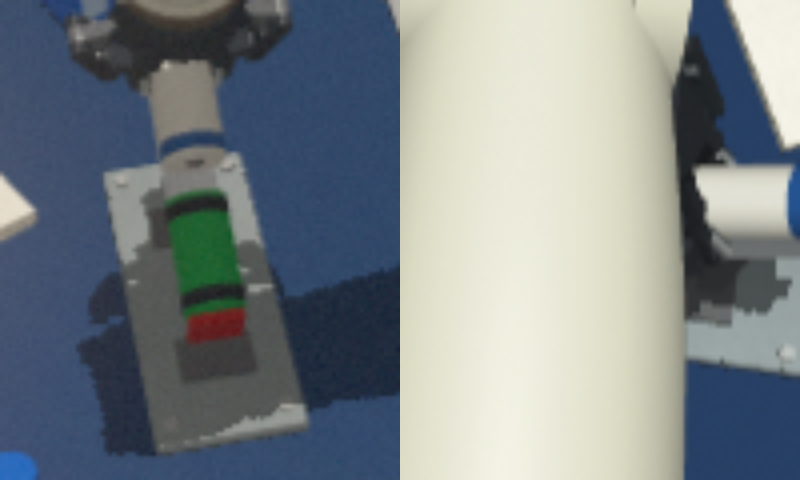

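The column is in line with the groove. Its lower end at (195,155) is above the guard's upper end at (197,200), with a gap. I'll lower it.

```bash
python3 -m pendant '[[[0,0.05,1.2,-0.002,-0.003,0,30],[0,0.05,1.2,-0.002,-0.003,0,30],[0,0,0.4,0,0,0,30],[0,0,0,0,0,0,30]]]'
G=.0232 python3 plan.py rail 150 0 2
```

```text
time: 16.1
ee_pos: [0.5639, -0.2604, 0.1509]
tcp_rot: [179.5, 30.0, 74.4]
wrist_force: [-0.0, 1.2, -2.7]
opening: 0.0382
target [ 0.5596 -0.2657  0.1349] dist mm 17.42093706681933 turn deg 0.47756712272812984 q [-11.5569  13.3555   6.4369  84.804  -29.9119  94.339 ]
[0.13, -0.14, 0.85, 0.004, -0.0, -0.001]
[0.13, -0.14, 0.85, 0.004, -0.0, -0.001]
```

```bash
python3 -m pendant '[[[0,-0.15,0.6,0.004,0,0,30],[0,-0.1,0.5,0,0,0,30],[0,0,0,0,0,0,30]]]'
python3 -m pendant '[[[0,0,0.2,0,0,0,30],[0,0,0.1,0,0,0,30]]]'
G=.0232 python3 plan.py rail 150 0 1
```

```text
time: 16.35
ee_pos: [0.561, -0.2645, 0.1431]
tcp_rot: [179.6, 29.9, 74.4]
wrist_force: [-0.1, -0.4, -4.9]
opening: 0.0383
time: 16.52
ee_pos: [0.5608, -0.2659, 0.141]
tcp_rot: [179.5, 29.9, 74.4]
wrist_force: [0.1, -0.3, -3.3]
opening: 0.0384
target [ 0.5596 -0.2657  0.1349] dist mm 6.17415785868551 turn deg 0.4433332806568135 q [-12.1396  13.1167   5.0675  83.3953 -29.8831  93.7429]
[0.29, -0.13, 0.53, 0.007, -0.002, -0.002]
```

```bash
python3 -m pendant '[[[0,-0.1,0.25,0.006,-0.002,0,30],[0,0,0.1,0,0,0,30]]]'
python3 -m pendant '[[[0,0,0.15,0,0,0,30],[0,0,0.1,0,0,0,30]]]'
G=.0232 python3 plan.py rail 150 0 1
```

```text
time: 16.68
ee_pos: [0.5594, -0.2674, 0.138]
tcp_rot: [179.9, 30.0, 74.4]
wrist_force: [0.2, -0.2, -2.7]
opening: 0.0383
time: 16.85
ee_pos: [0.5597, -0.2682, 0.1371]
tcp_rot: [179.8, 30.0, 74.4]
wrist_force: [-2.4, 8.4, 6.5]
opening: 0.0383
target [ 0.5596 -0.2657  0.1349] dist mm 3.2809560402023528 turn deg 0.21617953071484516 q [-12.341   13.304    4.8311  83.1392 -29.9694  93.6551]
[0.31, -0.08, 0.07, 0.003, 0.0, -0.002]
```

```bash
python3 -m pendant '[[[0.2,-0.08,0,0.003,0,-0.002,30],[0.3,0,0,0,0,0,30],[0.2,0,0,0,0,0,30],[0,0,0,0,0,0,30]]]'
G=.0232 python3 plan.py rail 141 0 1
```

```text
time: 17.18
ee_pos: [0.561, -0.2618, 0.1338]
tcp_rot: [179.9, 30.0, 74.5]
wrist_force: [-0.0, 0.4, -1.6]
opening: 0.0385
target [ 0.5617 -0.2582  0.1304] dist mm 4.931220275439446 turn deg 0.07340716366226982 q [-11.723   13.5816   4.7877  83.3102 -29.9574  94.3464]
[0.48, -0.03, 0.11, 0.001, 0.0, -0.001]
```

```bash
python3 -m pendant '[[[0.15,0,0.03,0,0,0,30],[0.15,0,0,0,0,0,30]]]'
python3 -m pendant '[[[0.15,0,0,0,0,0,30],[0.1,0,0,0,0,0,30]]]'
G=.0232 python3 plan.py rail 141 0 1
```

```text
time: 17.35
ee_pos: [0.562, -0.2596, 0.1321]
tcp_rot: [179.9, 30.1, 74.4]
wrist_force: [1.5, 0.4, -0.9]
opening: 0.0385
time: 17.52
ee_pos: [0.5626, -0.2574, 0.1308]
tcp_rot: [179.9, 30.1, 74.4]
wrist_force: [0.7, -0.2, 0.1]
opening: 0.0383
target [ 0.5617 -0.2582  0.1304] dist mm 1.2670935653516195 turn deg 0.14420244602287677 q [-11.2658  13.7696   4.6618  83.2252 -30.006   94.8852]
[-0.07, -0.07, 0.08, 0.002, 0.002, -0.001]
```

```bash
python3 -m pendant '[[[0.12,-0.05,0.03,0,0,0,30],[0.1,0,0,0,0,0,30]]]'
python3 -m pendant '[[[0.12,0,0,0,0,0,30],[0.1,0,0,0,0,0,30]]]'
G=.0232 python3 plan.py rail 141 0 1
python3 - <<'E'
from h import *
s=bot.camera("scene"); t=bot.camera("top")
cv2.imwrite("pics/r5.png",np.hstack([cv2.resize(s[130:240,225:315],None,fx=5,fy=5,interpolation=cv2.INTER_CUBIC),cv2.resize(t[150:260,370:440],None,fx=5,fy=5)])[:,:800,::-1])
E
```

```text
time: 17.68
ee_pos: [0.5627, -0.2569, 0.1307]
tcp_rot: [179.8, 30.3, 74.4]
wrist_force: [-3.7, -7.2, 1.7]
opening: 0.0385
time: 17.85
ee_pos: [0.5625, -0.257, 0.1308]
tcp_rot: [179.7, 30.6, 74.3]
wrist_force: [-1.0, -4.8, 1.1]
opening: 0.0384
target [ 0.5617 -0.2582  0.1304] dist mm 1.4702127039192496 turn deg 0.6248365278390892 q [-11.0435  13.7692   4.5355  83.1982 -30.4739  95.2853]
[-0.09, -0.05, 0.1, 0.003, 0.01, -0.004]
```

View pics/r5.png

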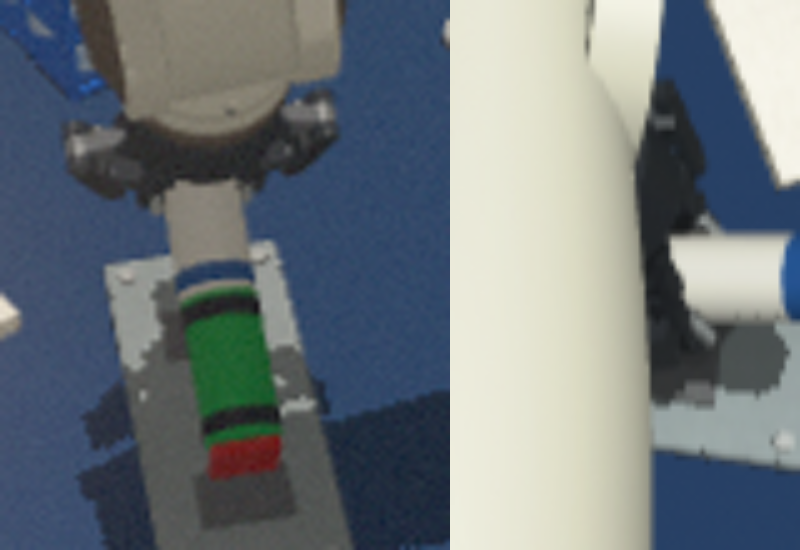

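The column's lower end meets the guard at (215,288) with no gap. The axial force is about 8 N, so the push goes through to the stop. I'll straighten it, press it into the groove, and release.

```bash
python3 -m pendant '[[[0,0,0.05,0.003,0.01,-0.003,30],[0,0,0.1,0,0,0,30]]]'
python3 -m pendant '[[[0.05,0,0.12,0.002,0.002,0,30],[0.08,0,0.1,0,0,0,30]]]'
G=.0232 python3 plan.py rail 141 0 1
```

```text
time: 18.12
ee_pos: [0.5627, -0.2573, 0.1305]
tcp_rot: [179.9, 29.9, 74.5]
wrist_force: [-0.4, 8.3, 9.8]
opening: 0.038
time: 18.28
ee_pos: [0.5628, -0.2573, 0.1304]
tcp_rot: [179.9, 29.8, 74.5]
wrist_force: [-2.1, 0.4, 8.1]
opening: 0.0385
target [ 0.5617 -0.2582  0.1304] dist mm 1.4254816914808592 turn deg 0.1861070350810993 q [-11.3583  13.7907   4.7178  83.2289 -29.7432  94.7526]
[-0.1, -0.08, 0.06, 0.001, -0.003, -0.0]
```

```bash
python3 -m pendant '[[[0,0,0,0,0,0,30],[0,0,0,0,0,0,30]]]'
python3 -m pendant '[[[0,0,0,0,0,0,60],[0,0,0,0,0,0,60],[0,0,0,0,0,0,75],[0,0,0,0,0,0,75]]]'
python3 -m pendant '[[[0,0,-1,0,0,0,85],[0,0,-2,0,0,0,100],[0,0,-3,0,0,0,100],[0,0,-3,0,0,0,100],[0,0,-2,0,0,0,100]]]'
python3 -m pendant '[[[-1,0,-2.5,0,0,0,100],[-2,-2,-2,0,0,0,100],[-2,-3,-2,0,0,0,100],[-2,-3,-1,0,0,0,100],[-2,-3,0,0,0,0,100]]]'
python3 -m pendant '[[[0,-4,0,0,0,0,100],[0,-4,0,0,0,0,100],[0,-4,0,0,0,0,100],[0,-2,0,0,0,0,100],[0,0,0,0,0,0,100]]]'
python3 - <<'E'
from h import *
s=bot.camera("scene"); t=bot.camera("top"); R=railparts(*np.load("fit.npz")["rail"])
cv2.imwrite("pics/r6.png",np.hstack([cv2.resize(s[130:240,225:315],None,fx=5,fy=5,interpolation=cv2.INTER_CUBIC),cv2.resize(t[150:260,345:455],None,fx=3.18,fy=5)])[:,:800,::-1])
E
```

```text
time: 18.45
ee_pos: [0.5628, -0.2571, 0.1307]
tcp_rot: [179.9, 29.8, 74.5]
wrist_force: [0.4, -0.4, -2.1]
opening: 0.0385
time: 18.78
ee_pos: [0.5626, -0.257, 0.1301]
tcp_rot: [179.9, 29.8, 74.5]
wrist_force: [-0.4, -1.1, 0.7]
opening: 0.0641
time: 19.2
ee_pos: [0.5747, -0.2031, 0.2262]
tcp_rot: [-179.5, 29.8, 74.5]
wrist_force: [-0.2, 0.6, -0.1]
opening: 0.0854
time: 19.62
ee_pos: [0.4603, -0.2078, 0.3426]
tcp_rot: [-179.5, 29.8, 74.9]
wrist_force: [0.0, -0.8, 0.8]
opening: 0.085
time: 20.03
ee_pos: [0.3142, -0.1696, 0.3516]
tcp_rot: [179.7, 29.7, 74.3]
wrist_force: [0.0, 0.9, -0.5]
opening: 0.0853
```

View pics/r6.png

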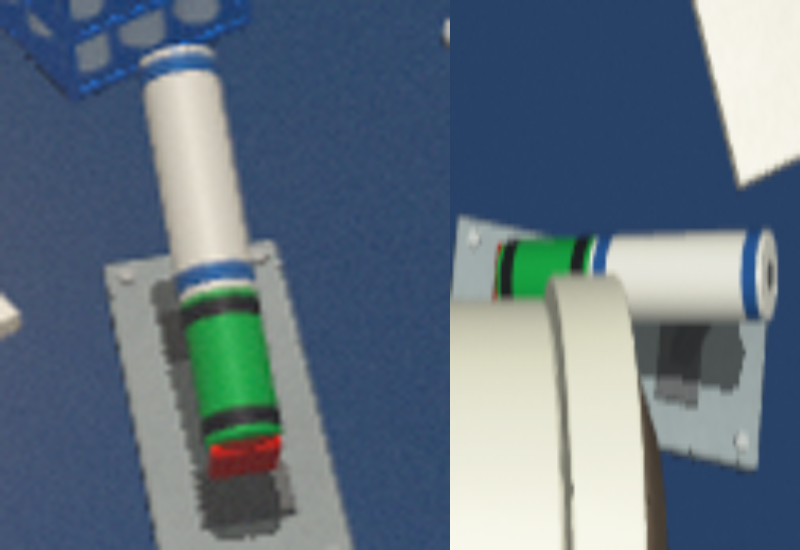

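Both pieces lie in line in the groove: the guard is on the red stop at (245,450), the column meets the guard at (218,288), and the gripper is clear. I'm handing the job in.

```bash
python3 -c "
from workcell import bot
print(bot.job_done())"
```

```text
the job is handed in; nothing more can be done
None
```

The green guard is in the groove against the red end stop, and the white column is in the groove above it with its lower end against the guard. I handed the job in at about 20 s of the 58 s allowed; it reported no verdict.

- **How they went in:** I brought each one down in line with the 30° slope until it touched the groove. I then slid it down to its stop with about 8–10 N along the slope, pressed it lightly into the groove while still holding it, and released it. The highest wrist force I read was about 18 N.
- **Last checks:** The final pictures from both cameras show the stop, guard and column in one line with no visible gap. In the top view the arm hides part of the guard and of the joint, so that part of the check rests on the scene view. The gripper had backed away with the wrist force near zero. I never moved near the used cartridge or the loose things, but I took no final picture of them.
- **What did not go cleanly:**
  - My first grip on the guard was about 6 mm too high, so I opened and took it again lower.
  - My rail position from the pictures was about 1–2 mm off, both across the groove and along it. The two cameras also differed by about 5 mm along the groove, so I relied on touch for the final fit.

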